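# Find the spares case with the loose valve ball and hand it over

### The job

One of the three sealed spares cases on the rubber mat has a pump valve ball loose inside. Lift the cases one at a time by the grip block and shake or rock each to and fro along its length, at least twice and widely enough for a loose ball to knock against both ends, until you have found the one that rattles (shake it too, even if the others are already ruled out), and put every quiet one back upright where it stood. Then hold the rattling case out over the middle of the yellow hand-over pad, level and still, with its underside about 15 cm above it, and finish while holding it there; never bring a quiet case over the pad, and leave the data logger, the steel nozzle and the marker alone.

Things in the scene. Friction and masses are not known exactly. Their poses are not given: they have to be found in the camera images.
- case_a_grip (a point): centre of the black grip block (36 mm along x, 26 mm along y, 38 mm high, centred on the lid) of one of three identical sealed cases: grey box, orange lid, 120 x 52 x 46 mm (84 mm high with the block), underside 65 mm below this point, x along its length, z up; 0.44 to 0.62 kg (weight tells nothing). Inside, a 0.19 kg steel ball: packed tight mid-case, or (in one case, any of the three) free to run 34 mm either way along x
- case_b_grip (a point): centre of the black grip block (36 mm along x, 26 mm along y, 38 mm high, centred on the lid) of one of three identical sealed cases: grey box, orange lid, 120 x 52 x 46 mm (84 mm high with the block), underside 65 mm below this point, x along its length, z up; 0.44 to 0.62 kg (weight tells nothing). Inside, a 0.19 kg steel ball: packed tight mid-case, or (in one case, any of the three) free to run 34 mm either way along x
- case_c_grip (a point): centre of the black grip block (36 mm along x, 26 mm along y, 38 mm high, centred on the lid) of one of three identical sealed cases: grey box, orange lid, 120 x 52 x 46 mm (84 mm high with the block), underside 65 mm below this point, x along its length, z up; 0.44 to 0.62 kg (weight tells nothing). Inside, a 0.19 kg steel ball: packed tight mid-case, or (in one case, any of the three) free to run 34 mm either way along x
- mat: black rubber mat, 170 x 340 x 4 mm, fixed flat on the table; origin at the centre of its underside, y along its length; the three cases stand on it in a row along its y axis, parallel to its x axis, about 95 mm apart centre to centre
- pad_mid (a point): centre of the top face of the yellow and black hand-over pad, 100 x 100 x 4 mm, fixed flat on the table beyond the mat
- logger: bystander: grey data logger, 70 x 50 x 24 mm with three yellow plugs, lying on the table beside the mat; origin at the centre of its underside
- nozzle: bystander: steel printing nozzle, 48 mm across its foot, 65 mm high, standing on the table at the other side of the mat; origin at the centre of its underside
- marker: bystander: black and blue marker pen, 125 x 12 x 12 mm, lying beside the pad; origin at the middle of its underside
Things that resemble listed ones, but are neither listed nor needed, are in the scene too. What is shaped like the part that bears case_a_grip but blue is not meant.

How it is judged (in metres and radians):
On the way, in this order (a step that is already met when the one before it is completed fails the run):
1. the rattling case is held off the mat and its ball has run to one end (((distance between ball and case_a_grip below 0.07 m and height (world z) of case_a_grip above 0.1 m and contact force between the fingers and case_a above 1 N and x of ball in the frame of case_a above 0.022 m) or (distance between ball and case_b_grip below 0.07 m and height (world z) of case_b_grip above 0.1 m and contact force between the fingers and case_b above 1 N and x of ball in the frame of case_b above 0.022 m) or (distance between ball and case_c_grip below 0.07 m and height (world z) of case_c_grip above 0.1 m and contact force between the fingers and case_c above 1 N and x of ball in the frame of case_c above 0.022 m))).
2. still held up, its ball has run to the other end (((distance between ball and case_a_grip below 0.07 m and height (world z) of case_a_grip above 0.1 m and contact force between the fingers and case_a above 1 N and x of ball in the frame of case_a below -0.022 m) or (distance between ball and case_b_grip below 0.07 m and height (world z) of case_b_grip above 0.1 m and contact force between the fingers and case_b above 1 N and x of ball in the frame of case_b below -0.022 m) or (distance between ball and case_c_grip below 0.07 m and height (world z) of case_c_grip above 0.1 m and contact force between the fingers and case_c above 1 N and x of ball in the frame of case_c below -0.022 m))).
3. still held up, its ball has run back to the first end (((distance between ball and case_a_grip below 0.07 m and height (world z) of case_a_grip above 0.1 m and contact force between the fingers and case_a above 1 N and x of ball in the frame of case_a above 0.022 m) or (distance between ball and case_b_grip below 0.07 m and height (world z) of case_b_grip above 0.1 m and contact force between the fingers and case_b above 1 N and x of ball in the frame of case_b above 0.022 m) or (distance between ball and case_c_grip below 0.07 m and height (world z) of case_c_grip above 0.1 m and contact force between the fingers and case_c above 1 N and x of ball in the frame of case_c above 0.022 m))).
At the end, for the whole second after the job is handed in: The case with the loose ball is held in the fingers, grip block's centre within 40 mm (level) of the pad's centre and 140 to 300 mm above the table, within 0.2 rad of level, still; the two quiet cases stand upright within 30 mm of where they started, not touched by the fingers (((distance between ball and case_a_grip below 0.07 m and horizontal distance between case_a_grip and pad_mid below 0.04 m and height (world z) of case_a_grip between 0.14 and 0.3 m and angle between case_a_grip's own z axis and vertical below 0.2 rad and linear speed of case_a below 0.03 m/s and contact force between the fingers and case_a above 1 N and distance of each of case_b_grip, case_c_grip from where it was at the start of the episode below 0.03 m and angle between each of case_b_grip, case_c_grip's own z axis and vertical below 0.1 rad and linear speed of each of case_b, case_c below 0.02 m/s and contact force between the fingers and case_b below 0.5 N and contact force between the fingers and case_c below 0.5 N) or (distance between ball and case_b_grip below 0.07 m and horizontal distance between case_b_grip and pad_mid below 0.04 m and height (world z) of case_b_grip between 0.14 and 0.3 m and angle between case_b_grip's own z axis and vertical below 0.2 rad and linear speed of case_b below 0.03 m/s and contact force between the fingers and case_b above 1 N and distance of each of case_a_grip, case_c_grip from where it was at the start of the episode below 0.03 m and angle between each of case_a_grip, case_c_grip's own z axis and vertical below 0.1 rad and linear speed of each of case_a, case_c below 0.02 m/s and contact force between the fingers and case_a below 0.5 N and contact force between the fingers and case_c below 0.5 N) or (distance between ball and case_c_grip below 0.07 m and horizontal distance between case_c_grip and pad_mid below 0.04 m and height (world z) of case_c_grip between 0.14 and 0.3 m and angle between case_c_grip's own z axis and vertical below 0.2 rad and linear speed of case_c below 0.03 m/s and contact force between the fingers and case_c above 1 N and distance of each of case_a_grip, case_b_grip from where it was at the start of the episode below 0.03 m and angle between each of case_a_grip, case_b_grip's own z axis and vertical below 0.1 rad and linear speed of each of case_a, case_b below 0.02 m/s and contact force between the fingers and case_a below 0.5 N and contact force between the fingers and case_b below 0.5 N))); the arm keeps its last pose, push and grip.
It fails at once if a quiet case is brought over the hand-over pad ((not (distance between ball and case_a_grip below 0.07 m) and horizontal distance between case_a_grip and pad_mid below 0.06 m) or (not (distance between ball and case_b_grip below 0.07 m) and horizontal distance between case_b_grip and pad_mid below 0.06 m) or (not (distance between ball and case_c_grip below 0.07 m) and horizontal distance between case_c_grip and pad_mid below 0.06 m)).
It fails at once if a bystander is moved by more than 30 mm (distance of any of logger, nozzle, marker from where it was at the start of the episode above 0.03 m).
It also fails if it takes over 72 s, if anything falls off the work surface, if the arm or the gripper's body presses on something with over 40 N, if the wrist force passes 120 N, or if a joint passes its speed limit or range.

### The arm

A 6-joint arm with a two-finger parallel gripper is mounted at the origin on the work surface. World frame = base frame: x ahead of the robot, y to its left, z up, the work surface at z = 0. Lengths are in m, angles in degrees, forces in N, time in s.
With the tool pointing down it reaches from about 0.4 to 0.825 m from the base axis. Payload 7 kg.
Tool frame: the origin (TCP) lies midway between the tips of the shut fingers; the grasp point (between the pads) lies 19 mm behind it; z points along the fingers, y is the line along which they close (so a half turn about z gives the same grasp; the last joint's range is limited). The gripper opens to 88 mm and grips with 3 to 60 N. Pads are 19 mm wide; open, the fingers measure 130 mm over their backs; the gripper's body (78 mm by 193 mm) begins 47 mm behind the grasp point.
Start: joints at [84.059, 20.546, 0.682, 0, -70.136, -16.507], TCP at [0.258, 0.624, 0.192] pointing down, gripper open.
Joint ranges: [-176.03, 176.03], [-82.01, 121.73], [-58.28, 71.71], [-173.87, 95.51], [-174.79, -0.11], [-173.66, 173.66]. Speed limits (degrees/s): [136.94, 136.94, 172.46, 180, 180, 180].

### API

Orientations are given as a 3x3 rotation matrix whose columns are the frame's x, y, z axes.
In Python, from rig import robot gives the robot as it stands. Calls block until the motion is done:
- robot.goto(position, orientation): joint-space move of the TCP to a pose.
- robot.servo_line(position, ori=None, speed=0.15): straight line of the TCP; ori=None keeps the orientation; speed is the mean speed in m/s.
- robot.movej(angles): joint-space move.
- robot.move_gripper(opening): opening from 0.0 (shut) to 1.0 (fully open); the grip force is fixed at half the most; returns when the fingers have stopped.
- robot.dwell(seconds).
- robot.ik(position, orientation): joint angles nearest the present ones, or None.
- robot.grab_frame(name): name is "scene" or "side" or "wrist"; returns (picture, depth): 480x640x3 uint8, red, green, blue; 480x640 float32, m along the optical axis (not along the pixel's ray), 0 where there is no reading.
- robot.camera_info(name): a dict with "vfov" (degrees; the focal length in pixels is half the picture's height over the tangent of half this angle, whatever the lens; pixels are square), "cx", "cy" (the principal point, pixels), "k1" (the pictures are not rectified: a ray, as slopes to the right and down, at radius r is drawn at 1 + k1 r^2 times it, then the intrinsics apply), "view" (4x4, takes a point from world to camera coordinates); the wrist camera has in their place "T_tool_cam" (4x4, takes a point from camera to tool coordinates, whose origin is the TCP and whose axes are the flange's). Camera axes: x right, y down, z forward; pixel columns grow to the right and rows downward; lengths in m; the calibration is good to about 2 mm. A picture is of the moment at which its call begins: read the wrist's pose just before it. camera_info takes no time and is no camera call.
A pose or a line that the arm cannot do raises robot.Unreachable and nothing moves.
- robot.job_done(): hands the job in; it is judged then, once.
Readings, each from a call of its own:
- robot.read_t(): time.
- robot.read_qpos(): joint angles.
- robot.read_qvel(): joint speeds.
- robot.read_effort(): joint torques, N m.
- robot.read_position(): TCP position.
- robot.read_tcp_rot(): TCP orientation.
- robot.read_force(): force on the tool from outside, world axes, zero at the start.
- robot.read_ft_torque(): the same for the moment, N m.
- robot.read_grip_width(): opening from 0.0 (shut) to 1.0 (fully open).
- robot.read_finger_force(): force on a finger pad.
Only numpy, scipy, OpenCV 4.12 (cv2) and the standard library are available. Lean on these libraries where they do the work, as an engineer would, in place of code of your own. Each camera call takes 0.05 s, during which the arm holds its last target. There are 200 camera calls.

## Working session

There is one attempt and no reset: what is moved stays moved. The work goes in short steps, each a Python script; the robot and the scene stay as the last script left them, time stands still between calls to the robot, and variables do not carry over. Pictures are saved under pics/ and viewed, at most 10 in all, crops included, and the job is handed in when it is done.

```bash
mkdir -p pics; ls
python3 - <<'E'
from rig import robot
import cv2,numpy as np
for n in("scene","side"):
    p,d=robot.grab_frame(n); cv2.imwrite(f"pics/{n}0.png",p[:,:,::-1]); np.savez(f"/tmp/{n}0.npz",p=p,d=d)
    print(n,robot.camera_info(n), (d>0).mean())
print(robot.read_t(),robot.read_tcp_rot(),robot.read_force())
E
```

```text
pics
scene {'vfov': 47.87494929906029, 'cx': 316.41465709703056, 'cy': 239.91947776249515, 'k1': 0.024750302672914348, 'view': array([[-0.30140675,  0.95341276,  0.01257297,  0.12305061],
       [ 0.73932303,  0.24201193, -0.62835634, -0.31677342],
       [-0.60212576, -0.18009536, -0.77782404,  1.33004757],
       [ 0.        ,  0.        ,  0.        ,  1.        ]])} 0.995927734375
side {'vfov': 54.70241342575779, 'cx': 327.5994915777335, 'cy': 235.41956965683238, 'k1': -0.11442925365082021, 'view': array([[ 0.94886327, -0.31564745, -0.00501788, -0.49014332],
       [-0.18744649, -0.55054811, -0.81348669,  0.17441003],
       [ 0.25401242,  0.77282823, -0.58156188,  0.87047233],
       [ 0.        ,  0.        ,  0.        ,  1.        ]])} 0.9961653645833334
0.1 [[ 9.24192864e-01 -3.81925876e-01 -4.17369350e-04]
 [-3.81926076e-01 -9.24191821e-01 -1.39625783e-03]
 [ 1.47537657e-04  1.44981576e-03 -9.99998938e-01]] [-0.684614   -0.18713593  0.19915949]
```

View pics/scene0.png

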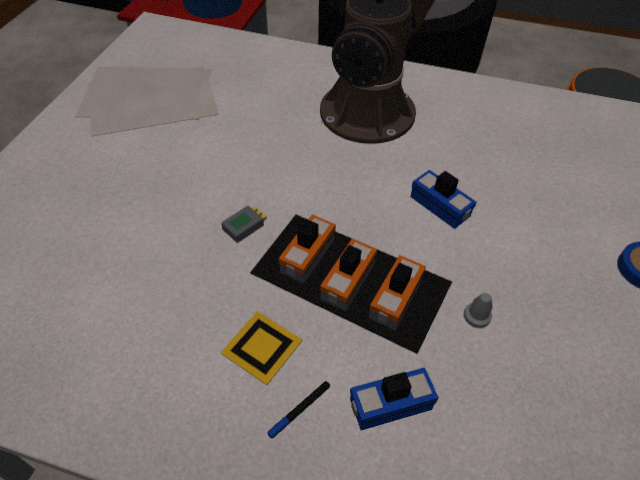

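View pics/side0.png

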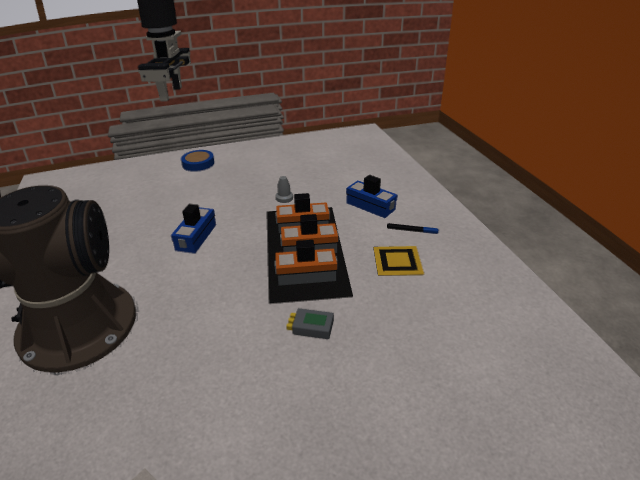

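Scene: three orange-lidded cases on the black mat at about (307,245), (349,275), (398,290). Lookalikes are blue-lidded, off the mat, at (443,198) and (393,398). The orange three fit the description. The pad is at (262,347), marker (300,410), logger (244,222), nozzle (479,310). Next I measure them and make an enlarged crop to confirm.

```bash
cat > h.py <<'E'
import numpy as np,cv2
from rig import robot
def cloud(n,d):
    c=robot.camera_info(n); f=240/np.tan(np.radians(c["vfov"]/2))
    K=np.array([[f,0,c["cx"]],[0,f,c["cy"]],[0,0,1]])
    v,u=np.mgrid[:480,:640].astype(np.float32)
    r=cv2.undistortPointsIter(np.stack([u,v],-1).reshape(-1,1,2),K,np.array([c["k1"],0,0,0]),None,None,(3,50,1e-9)).reshape(480,640,2)
    P=np.dstack([r*d[...,None],d]); V=c["view"]
    return (P-V[:3,3])@V[:3,:3]
def hsv(p): return cv2.cvtColor(p,cv2.COLOR_RGB2HSV)
E
python3 - <<'E'
from h import *
for n in("scene","side"):
    z=np.load(f"/tmp/{n}0.npz");p,d=z["p"],z["d"];X=cloud(n,d);H=hsv(p)
    tbl=X[380:400,200:240] if n=="scene" else X[400:440,300:400]
    print(n,"table z",np.median(tbl[...,2]),tbl[...,2].std())
    W=(X[...,0]>.3)&(X[...,0]<.9)&(abs(X[...,1])<.5)
    blk=(W&(X[...,2]>.08)&(X[...,2]<.095)&(H[...,2]<70)).astype(np.uint8)
    org=(W&(H[...,0]<14)&(H[...,1]>150)&(H[...,2]>90)&(X[...,2]>.043)&(X[...,2]<.057)).astype(np.uint8)
    yel=(W&(H[...,0]>18)&(H[...,0]<32)&(H[...,1]>130)&(H[...,2]>90)&(X[...,2]<.012)).astype(np.uint8)
    dark=(W&(H[...,2]<60)&(X[...,2]<.012)).astype(np.uint8)
    tall=(W&(X[...,2]>.012)).astype(np.uint8)
    for nm,m,a in(("blk",blk,40),("org",org,60),("yel",yel,150),("dark",dark,800),("tall",tall,80)):
        k,L,st,ce=cv2.connectedComponentsWithStats(cv2.morphologyEx(m,cv2.MORPH_CLOSE,np.ones((5,5))) if nm in("yel","org") else m)
        for i in range(1,k):
            if st[i,4]>a:
                q=X[(L==i)&(m>0)]
                r=cv2.minAreaRect((q[:,:2]*1000).astype(np.float32))
                print(nm,ce[i].round(),st[i,4],"med",np.median(q,0).round(4),"rect",np.round(r[0],1),np.round(r[1],1),round(r[2],1))
p=np.load("/tmp/scene0.npz")["p"]
cv2.imwrite("pics/crop.png",cv2.resize(p[200:350,220:440,::-1],None,fx=3.6,fy=3.6,interpolation=3))
E
```

```text
scene table z -0.0019466996972378157 0.04177170989677524
blk [307. 229.] 242 med [0.4736 0.0021 0.0863] rect [470.4   1.9] [26.  37.9] 78.2
blk [350. 255.] 257 med [0.5073 0.0921 0.0864] rect [505.1  91.7] [25.3 35.9] 79.8
blk [401. 273.] 273 med [0.5182 0.1842 0.0866] rect [515.9 184.5] [24.9 36.5] 77.7
blk [397. 382.] 378 med [0.7107 0.2188 0.0821] rect [710.8 218.9] [25.9 36.3] 32.5
org [307. 246.] 633 med [0.4879 0.0121 0.0486] rect [470.6   0.6] [ 54.6 125.3] 78.6
org [348. 272.] 734 med [0.5206 0.1009 0.0486] rect [504.6  91.1] [ 53.  124.8] 78.2
org [397. 289.] 832 med [0.529  0.1883 0.0486] rect [515.5 183.7] [ 52.3 126.9] 78.6
yel [261. 348.] 1315 med [ 0.6866 -0.0092  0.002 ] rect [678.3 -14. ] [102.7 100.3] 72.7
yel [261. 345.] 792 med [ 0.6783 -0.0131  0.0028] rect [677.3 -13.4] [51.8 51.5] 72.7
dark [357. 289.] 7376 med [0.5234 0.1286 0.0026] rect [493.1  93.1] [339.2 172.6] 78.3
dark [261. 347.] 891 med [ 0.6813 -0.0114  0.0025] rect [677.8 -13.1] [76.1 74.6] 72.9
tall [243. 221.] 819 med [ 0.4437 -0.1418  0.0223] rect [ 435.8 -142.1] [52.4 82.6] 60.6
tall [455. 215.] 1
[... 970 characters left out ...]
8
org [308. 233.] 344 med [0.4947 0.0777 0.0495] rect [501.9  89.7] [ 55.4 123.9] 79.3
org [305. 260.] 423 med [ 0.4611 -0.0119  0.0494] rect [468.1  -0.5] [ 56.2 123.3] 78.9
yel [398. 261.] 1009 med [ 0.675  -0.0196  0.0031] rect [674.9 -16. ] [104.1  99.7] 73.4
dark [303. 275.] 2628 med [ 0.4478 -0.0304  0.0034] rect [490.3  91. ] [346.  168.5] 78.4
tall [371. 194.] 1188 med [0.7006 0.2031 0.0444] rect [707.7 215. ] [ 60.2 128.8] 35.5
tall [283. 188.] 270 med [0.4987 0.3173 0.0372] rect [499.8 320.2] [34.9 43.5] 74.1
tall [305. 241.] 4478 med [0.4852 0.062  0.0493] rect [495.2  88.9] [248.9 141.1] 76.2
tall [311. 321.] 934 med [ 0.4346 -0.1514  0.0228] rect [ 432.6 -144.9] [52.2 82.9] 61.2
```

View pics/crop.png

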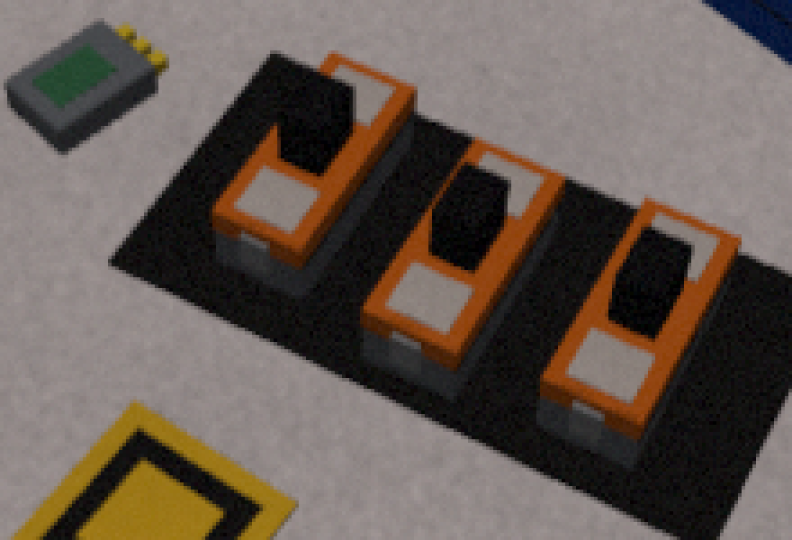

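The crop confirms three orange-lidded cases on the mat, none blue. The case x axis sits at -11.7° yaw. I'll start with the one nearest the arm, case 3.

```bash
cat >> h.py <<'E'
YAW=np.radians(-11.6)
G={1:(.4693,.0003),2:(.5033,.0905),3:(.5143,.183)}; PAD=(.6765,-.0148)
cx=np.array([np.cos(YAW),np.sin(YAW),0]); cy=np.array([-np.sin(YAW),np.cos(YAW),0])
R0=np.column_stack([cx,-cy,[0,0,-1.]])
TG=.056   # TCP height in the grasp: block 50..88 mm
def tilt(xy,deg,z):
    "TCP pose with the tool rocked about the grasp point (19 mm behind TCP)"
    R=cv2.Rodrigues(cy*np.radians(deg))[0]@R0
    return np.array([*xy,z+.019])-.019*-R[:,2], R
def meas(n=5):
    a=[]
    for _ in range(n):
        robot.dwell(.04); a.append(np.r_[robot.read_force(),robot.read_ft_torque()])
    return np.mean(a,0)
def ang(): return np.degrees(np.arcsin(-robot.read_tcp_rot()[:,2]@cx))
def pick(i,zl=.2):
    xy=G[i]
    robot.goto([*xy,.15],R0); robot.servo_line([*xy,TG],speed=.12)
    robot.move_gripper(0.0); print("grip",robot.read_grip_width()*88,robot.read_finger_force(),robot.read_position().round(4) if hasattr(robot.read_position(),'round') else robot.read_position())
    robot.servo_line([*xy,zl],speed=.15)
def rock(i,z=.2,A=25,B=6,n=3):
    rows=[]
    for k in range(2*n-1):
        s=1 if k%2==0 else -1
        for a,w in((A,.35),(B,.15)):
            robot.goto(*tilt(G[i],s*a,z)); robot.dwell(w); m=meas()
            rows.append([np.sin(np.radians(ang())),s,m[3:]@cy,m[2]])
    robot.goto(*tilt(G[i],0,z)); robot.dwell(.3)
    r=np.array(rows); c,res,_,_=np.linalg.lstsq(np.c_[np.ones(len(r)),r[:,0],r[:,1]],r[:,2],rcond=None)
    print(r.round(3)); print("fit",c.round(4),"res",res,"t",robot.read_t(),"w",robot.read_grip_width()*88)
E
python3 - <<'E'
from h import *
for i in G:
    for a in(25,-25,0): print(i,a,robot.ik(*tilt(G[i],a,.2)))
print(robot.ik([*PAD,.16],R0))
pick(3); print(robot.read_t(),meas().round(3)); rock(3)
p,d=robot.grab_frame("side");cv2.imwrite("pics/s1.png",p[:,:,::-1])
E
```

```text
1 25 [ 14.31230234  17.69763581  -2.83594799 -10.65041234 -92.18268362
  65.82479031]
1 -25 [ 38.95908732 -16.39500459 -53.02265455  29.91887075 -40.87151008
  18.71185862]
1 0 [ 24.15942877   0.40538691 -23.4297838    0.         -66.16482929
  54.24057123]
2 25 [ 21.09968523  20.91584348   2.96202025 -13.2212087  -93.37963642
  59.0142804 ]
2 -25 [ 46.43467858  -9.4624673  -49.17850547  32.90120747 -41.30398398
   8.62882809]
2 0 [ 32.22221987   4.68191763 -18.88433815   0.         -66.43374422
  46.17778013]
3 25 [ 27.88785737  23.16023805   7.37973081 -15.6262796  -93.86431092
  52.16846325]
3 -25 [ 54.31172284  -3.78456657 -44.76401695  34.04179956 -43.56726831
   0.17531532]
3 0 [ 40.15692085   8.06935564 -14.96549426   0.         -66.96515009
  38.24307915]
[ 15.21295926  21.81035946  -1.61360048   0.         -66.57604006
  63.18704074]
grip 0.23542091048919583 0.0 [0.5143 0.183  0.056 ]
5.425 [ 0.235  0.35  -0.614 -0.03  -0.021 -0.005]
[[ 0.422  1.    -1.403  0.597]
 [ 0.106  1.    -0.374 -0.239]
 [-0.422 -1.     1.401  0.115]
 [-0.105 -1.     0.34  -0.482]
 [ 0.422  1.    -1.411  0.032]
 [ 0.106  1.    -0.376  0.356]
 [-0.423 -1.     1.384 -0.311]
 [-0.105 -1.     0.352 -0.136]
 [ 0.422  1.    -1.407  0.305]
 [ 0.106  1.    -0.35   0.234]]
fit [-0.0085 -3.2928 -0.009 ] res [0.00066381] t 16.5083 w 0.4309831757342304
```

View pics/s1.png

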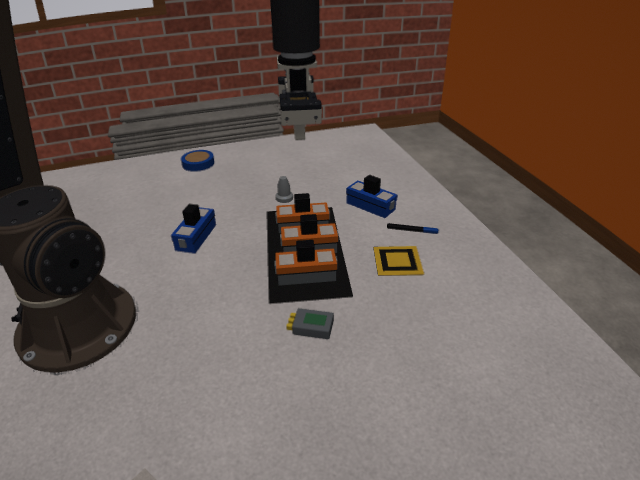

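The grip missed: the fingers shut on nothing (0.2 mm), and all three cases are still on the mat with the empty gripper at about (300,130). I'll check where the fingertips really are against the reported TCP.

Run:
```python
from h import *
P=np.array(robot.read_position());R=robot.read_tcp_rot();print(P,R.round(3),robot.read_grip_width(),robot.read_t())
T=robot.camera_info("wrist")["T_tool_cam"];print(T.round(3))
out=[]
for n in("scene","side"):
    c=robot.camera_info(n);f=240/np.tan(np.radians(c["vfov"]/2));V=c["view"]
    K=np.array([[f,0,c["cx"]],[0,f,c["cy"]],[0,0,1]])
    pr=lambda q:cv2.projectPoints(np.array([q],float),cv2.Rodrigues(V[:3,:3])[0],V[:3,3],K,np.array([c["k1"],0,0,0]))[0].ravel()
    u=pr(P);print(n,u)
    p,d=robot.grab_frame(n);X=cloud(n,d)
    m=(np.linalg.norm(X[...,:2]-P[:2],axis=-1)<.08)&(X[...,2]>.12)&(X[...,2]<.3)
    q=X[m];z0=np.percentile(q[:,2],1) if len(q) else None
    if len(q): print("lowest",z0,q[q[:,2]<z0+.01].mean(0))
    x,y=np.clip(u.astype(int),[80,80],[560,400]);c0=p[y-80:y+80,x-80:x+80].copy()
    cv2.circle(c0,(int(u[0])-x+80,int(u[1])-y+80),2,(255,0,0),1);out.append(cv2.resize(c0,(400,400)))
cv2.imwrite("pics/tip.png",np.hstack(out)[:,:,::-1])
```

```text
[0.51485013 0.18306934 0.19997581] [[ 0.979 -0.202 -0.   ]
 [-0.202 -0.979  0.   ]
 [-0.    -0.    -1.   ]] 0.006832267548423539 16.5583
[[-0.    -0.963 -0.268  0.072]
 [ 1.    -0.     0.    -0.   ]
 [-0.    -0.268  0.963 -0.193]
 [ 0.     0.     0.     1.   ]]
scene [410.71354856 228.54321892]
lowest 0.23514101529196052 [0.52410104 0.18274642 0.24064106]
side [300.4057161  151.88742137]
lowest 0.23750612086077091 [0.50992564 0.16740112 0.2423589 ]
```

View pics/tip.png

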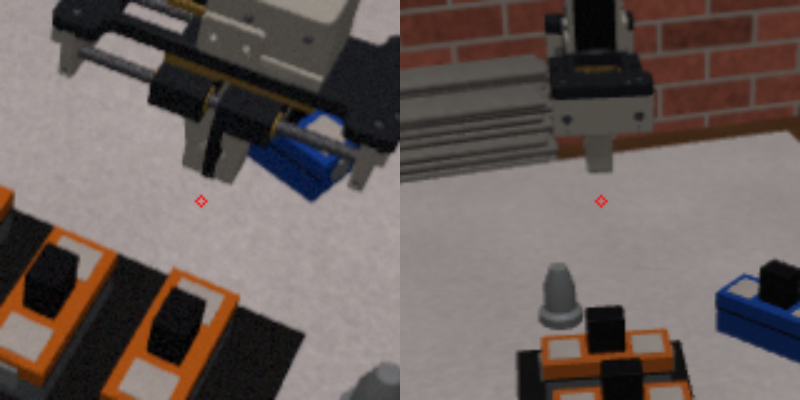

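Depth from both cameras puts the shut fingertips at z ≈ 0.235 with the TCP reported at 0.200. The fingers really end about 35 mm short of the reported TCP, so they closed just above the block. I'll correct for that offset, and shorten the rocking because the empty run already gave the gripper's own torque slope (-3.29). I'll check the force while descending.

```bash
cat >> h.py <<'E'
OFF=.035; TG=.058-OFF; ZL=TG+.15
def tilt(xy,deg,z):
    R=cv2.Rodrigues(cy*np.radians(deg))[0]@R0; L=.019+OFF
    return np.array([*xy,z+L])+L*R[:,2], R
def pick(i):
    xy=G[i]
    robot.goto([*xy,.09],R0); f0=meas(4)
    robot.servo_line([*xy,TG+.015],speed=.15); robot.servo_line([*xy,TG],speed=.08); f=meas(3)-f0
    print("contact",f[:3].round(2))
    if abs(f[2])>6: robot.servo_line([*xy,TG+.01]); raise SystemExit("touch")
    robot.move_gripper(0.0); w=robot.read_grip_width()*88; print("grip mm",w,robot.read_finger_force(),robot.read_t())
    if w<15: raise SystemExit("missed")
    robot.servo_line([*xy,ZL],speed=.22)
def rock(i,A=25,B=6):
    r=[]
    def at(s,a,w,me=True):
        robot.goto(*tilt(G[i],s*a,ZL)); robot.dwell(w)
        if me: m=meas(); r.append([np.sin(np.radians(ang())),s,m[3:]@cy,m[2]])
    at(1,A,.25); at(1,B,.1); at(-1,A,.25); at(-1,B,.1); at(1,A,.3,0); at(-1,A,.3,0)
    robot.goto(*tilt(G[i],0,ZL))
    r=np.array(r); c=np.linalg.lstsq(np.c_[np.ones(4),r[:,0],r[:,1]],r[:,2],rcond=None)[0]
    print(r.round(3)); print("fit a,k,b",c.round(4),"t",robot.read_t(),"w",robot.read_grip_width()*88)
def place(i):
    robot.servo_line([*G[i],TG+.012],R0,speed=.25); robot.servo_line([*G[i],TG+.001],speed=.05)
    robot.move_gripper(1.0); robot.servo_line([*G[i],.09],speed=.22); print("placed",robot.read_t())
E
python3 - <<'E'
from h import *
robot.move_gripper(1.0); print(robot.read_t())
pick(3); rock(3)
p,d=robot.grab_frame("side");cv2.imwrite("pics/s2.png",p[:,:,::-1])
E
```

```text
18.1
contact [-0.5  -0.56 -0.71]
grip mm 25.977552060423033 29.99944567680359 20.7417
[[ 0.422  1.    -2.23  -5.085]
 [ 0.106  1.    -0.557 -5.726]
 [-0.422 -1.     2.208 -5.037]
 [-0.105 -1.     0.529 -5.254]]
fit a,k,b [-0.0123 -5.2955  0.016 ] t 28.2417 w 26.146842295522738
```

View pics/s2.png

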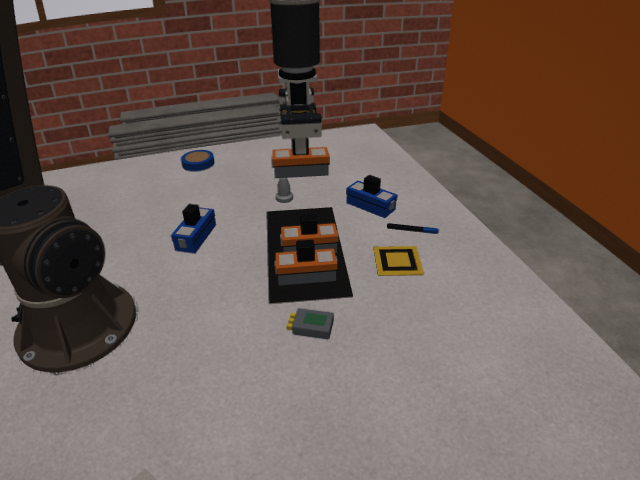

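Case 3 is held properly (26 mm, 30 N, level in the picture at (300,160)). Its step term b = 0.016 N·m is near the noise; a loose ball would give about 0.063. So it's quiet: put it back and test case 2.

Run:
```python
from h import *
place(3); pick(2); rock(2)
```

```text
placed 30.9333
contact [-0.19 -0.05 -0.32]
grip mm 25.83256147937945 30.00003844499588 33.5167
[[ 0.421  1.    -2.309 -5.056]
 [ 0.106  1.    -0.606 -5.579]
 [-0.422 -1.     2.316 -5.336]
 [-0.105 -1.     0.588 -5.262]]
fit a,k,b [-2.4000e-03 -5.4269e+00 -2.3000e-02] t 41.0083 w 26.2705082435049
```

Run:
```python
from h import *
place(2); pick(1); rock(1)
```

```text
placed 43.65
contact [-0.72  0.09 -1.25]
grip mm 25.674859216445363 30.0 46.25
[[ 0.421  1.    -2.417 -6.268]
 [ 0.106  1.    -0.649 -6.199]
 [-0.422 -1.     2.433 -5.599]
 [-0.105 -1.     0.621 -5.606]]
fit a,k,b [-2.7000e-03 -5.6689e+00 -3.4400e-02] t 53.6083 w 26.031236090798817
```

Normalising the load torque by weight at ±25° and ±6° separates the cases:

| Case | ±25° (m) | ±6° (m) |
|---|---|---|
| 1 | 0.173 | 0.047 |
| 2 | 0.172 | 0.045 |
| 3 | 0.155 | 0.035 |

Cases 1 and 2 agree like rigid bodies. Case 3 is lower by about 11 to 17 mm at both tilts, and a ball running 34 mm would shift it by about 11 mm. I misjudged case 3 on its first pass: it is the one that rattles. I'll put case 1 back, take case 3 again, give it one short check rock, and carry it to the pad.

Run:
```python
from h import *
place(1); pick(3)
r=[]
for s in(1,-1):
    robot.goto(*tilt(G[3],s*20,ZL)); robot.dwell(.2); robot.goto(*tilt(G[3],s*6,ZL)); robot.dwell(.05)
    m=meas(4); r.append(m[3:]@cy)
print("B half diff",(r[1]-r[0])/2,robot.read_t())
robot.goto([*PAD,ZL],R0); robot.dwell(.3); print(robot.read_t(),robot.read_position(),robot.read_finger_force(),robot.read_grip_width()*88)
p,d=robot.grab_frame("scene");cv2.imwrite("pics/s3.png",p[:,:,::-1]);X=cloud("scene",d);H=hsv(p)
m=((H[...,0]<14)&(H[...,1]>150)&(H[...,2]>90)&(X[...,0]>.35)&(X[...,0]<.85)&(abs(X[...,1])<.3)).astype(np.uint8)
k,L,st,ce=cv2.connectedComponentsWithStats(cv2.morphologyEx(m,cv2.MORPH_CLOSE,np.ones((5,5))))
for i in range(1,k):
    if st[i,4]>100:
        q=X[(L==i)&(m>0)];q=q[q[:,2]>np.median(q[:,2])-.006];print(ce[i].round(),np.median(q,0).round(3),np.round(cv2.minAreaRect((q[:,:2]*1000).astype(np.float32)),1) if 0 else cv2.minAreaRect((q[:,:2]*1000).astype(np.float32)))
```

```text
placed 56.25
contact [-0.16 -0.6  -0.07]
grip mm 26.13301519964768 29.999915957450867 59.1417
B half diff 0.5555676194525685 62.6917
63.9917 [ 0.67634668 -0.01381664  0.17346932] 29.999200701713562 25.9206855412939
[324. 225.] [0.421 0.029 0.049] ((530.681884765625, 49.081871032714844), (270.59698486328125, 47.93067169189453), 17.927993774414062)
[348. 273.] [0.521 0.1   0.049] ((505.18017578125, 90.8804931640625), (53.31003952026367, 124.89544677734375), 78.01631164550781)
[241. 299.] [ 0.71  -0.013  0.199] ((699.0224609375, -17.148887634277344), (52.71272277832031, 80.0594253540039), 78.70752716064453)
```

View pics/s3.png

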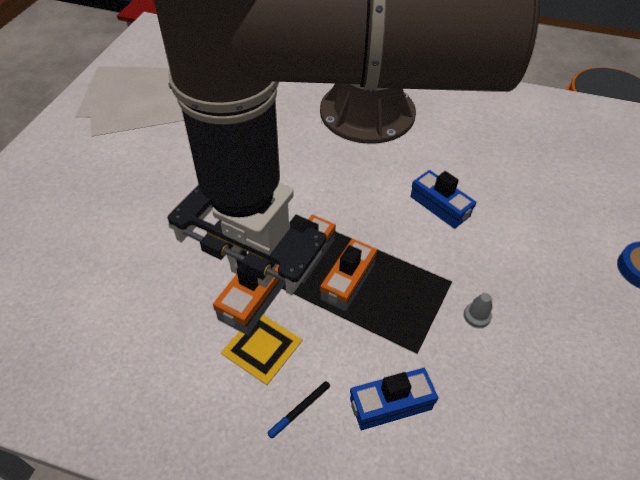

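The picture shows case 3 held level over the pad, its lid at (241,299). The lid top is at z = 0.199, so the underside is about 15 cm up. Case 2 (348,273) hasn't moved, and case 1 stands under the gripper's outline at (320,228). The repeat reading (0.556) again fits the loose ball, so I'll hand in.

```bash
python3 -c "
from rig import robot
print(robot.job_done())"
```

```text
the job is handed in; nothing more can be done
None
```

I handed the job in at about 64 s, holding the rattling case (the one nearest the nozzle) level and still over the middle of the pad, underside about 15 cm up, with both quiet cases back upright; case 1's final spot was hidden from the camera, and no verdict came back.

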